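Open the square oil tank's gate valve and back it off

ROBOT

A 6-joint arm with a two-finger parallel gripper is mounted at the origin on the work surface. World frame = base frame: x ahead of the robot, y to its left, z up, the work surface at z = 0. Lengths are in mm, angles in rad, forces in N, time in s.
With the tool pointing down it reaches from about 275 to 1000 mm from the base axis. Payload 8.4 kg.
Tool frame: the origin (TCP) lies midway between the tips of the shut fingers; the grasp point (between the pads) lies 19 mm behind it (r.grip_point_offset is the distance from the TCP to the grasp point, in mm); z points along the fingers, x is the direction in which the jaws open and shut, and the axes are right-handed (so a half turn about z gives the same grasp; the last joint's range is limited). The gripper opens to 85 mm and grips with 20 to 120 N. Pads are 22 mm wide; open, the fingers measure 114 mm over their backs; the gripper's body (76 mm by 85 mm) begins 54 mm behind the grasp point. The pads swing forward as they close: fully open they stand 13 mm farther back than shut.
Start: joints at [1.163, 0.353, 1.633, -0, 1.155, -0.002], TCP at [246.72, 574.245, 231.281] pointing down, gripper open.
Joint ranges: [-2.63, 2.63], [-0.92, 2.1], [0.06, 2.66], [-1.3, 4.44], [0, 2.69], [-3.02, 3.02]. Speed limits (rad/s): [2.22, 2.22, 2.79, 3.14, 3.14, 3.14].

INTERFACE

Orientations are given as [roll, pitch, yaw] about the fixed x, y, z axes, in that order (R = Rz(yaw) Ry(pitch) Rx(roll)).
In Python, from rig import monitor, vision, sign_off, r gives the robot as it stands.
- The arm moves only by the shell command python3 -m inch 'ROWS' [FORCE]. ROWS is JSON, a list of rows, each an object with "dp": the shift along the tool's x, y, z in mm, a list of three; "angular": the turn, a rotation vector about the tool's x, y, z in rad, a list of three; "fingers": the closure in counts, from 0 (fully open) to 255 (shut). A call has 1 to 12 rows; each row is the pose to reach, as a shift and turn from the pose commanded when the call began, along the tool's axes at that moment; what a row does not reach only later rows make up. A row lasts 1/12 s, in which the tool goes at most 41.7 mm and 7.16 degrees, less where a joint would pass 70% of its speed; a pose out of reach is approached as far as the arm can. A call with a gripper value outside its range is refused whole. The fingers move at their own pace and stop on an object; FORCE is the grip in N (left out, the last holds). Time passes only in rows, so rows that repeat a pose let the fingers close. It gives the time, the measured TCP pose, the force and the opening at its end, in the units of the state.
- monitor.sense(): the state, without advancing time (a new reading comes with each control period).
- vision.grab_frame(name): name is "scene" or "top"; returns (picture, depth): 400x640x3 uint8, blue, green, red; 400x640 float32, mm along the optical axis (not along the pixel's ray), 0 where there is no reading.
- vision.camera_params(name): a dict with "fx", "fy", "cx", "cy" (pixels), "R" (3x3) and "t" (3): a world point X has camera coordinates R X + t. Camera axes: x right, y down, z forward; pixel columns grow to the right and rows downward; lengths in mm; the calibration is good to about 2 mm. A picture is of the moment at which its call begins. camera_params takes no time and is no camera call.
- sign_off(): hands the job in, once; it reports no verdict.
The state is a dict: "clock": time; "qpos": joint angles; "qvel": joint speeds; "joint_efforts": joint torques, N m; "eef_pos": TCP position; "tcp_rot": TCP orientation; "contact_force": force on the tool from outside, world axes, zero at the start; "wrist_torque": the same for the moment, N m; "opening": opening from 0.0 (shut) to 1.0 (fully open).
Only numpy, scipy, OpenCV 4.12 (cv2) and the standard library are available. Lean on these libraries where they do the work, as an engineer would, in place of code of your own. Each camera call takes 0.05 s, during which the arm holds its last target.

TASK

In the pantry, open the gate valve of the square-sided oil tank (not the round one): crank its handwheel by the upright black knob, counterclockwise seen from above, until you feel the stop, then turn it back a quarter turn so that it cannot seize, and let go. Leave the round tank's valve as it is.

Things in the scene. Friction and masses are not known exactly. Their poses are not given: they have to be found in the camera images.
- square_valve (a joint): Angle (rad) of the handwheel before the box-shaped tank (aluminium, 180 x 160 mm, 165 mm tall). 0 = fully open end stop, negative = short of it; counterclockwise from above raises it. Starts 1.1 to 1.9 turns short (-11.9 to -6.9); a quarter turn back is -1.57. At the stop the knob stands over the outlet pipe on the spout side. Turns with about 3 N at the knob, stays where left.
- square_hub (a point): On that wheel's vertical axis at rim height, 182 mm above the counter; does not turn with it. x: level, from spout to tank; z up. Dark steel wheel, rim radius 65 mm, bar 14 mm, three spokes; only the knob rises over 12 mm above this point. Tank wall 110 mm along +x; spout 92 mm along -x over a 60 mm tall beaker. Valve yaw varies up to 14 degrees.
- square_knob (a point): Centre (half-way up) of that wheel's crank knob: upright black cylinder, 24 mm in diameter, 55 mm tall, 55 mm from the wheel's axis, centre 33.5 mm above the hub point (spans 6 to 61 mm above it). It spins freely about its own upright axis, so it can be held from above and led round the circle without turning the hand.
- round_knob (a point): Centre of the identical knob on the identical valve of the other tank, a round drum 180 mm in diameter: leave it alone. The two valves stand left and right of each other, at least 300 mm apart, either way round.

How it is judged:
By the outcome, as a careful person would: the job done as asked, in the order asked, and still so for the second after the job is handed in, with the robot touching nothing.
It also fails if it takes over 56 s, if anything falls off the work surface, if the arm or the gripper's body presses on something with over 40 N, if the wrist force passes 120 N, or if a joint passes its speed limit or range.

## Working session

There is one attempt and no reset: what is moved stays moved. The work goes in short steps, Python scripts to look and compute and a shell command to move; the robot and the scene stay as the last step left them, time stands still between calls to the robot, and variables do not carry over. Pictures are saved under pics/ and viewed, and the job is handed in when it is done.

```bash
ls; mkdir -p pics; python3 - <<'E'
from rig import monitor, vision, r
import cv2,numpy as np
print(monitor.sense(), r.grip_point_offset)
for n in("scene","top"):
    p,d=vision.grab_frame(n); cv2.imwrite(f"pics/{n}0.png",p); np.save(f"pics/{n}0.npy",d)
    print(n,vision.camera_params(n))
E
```

```text
pics
{'clock': 0.0, 'qpos': array([ 1.16260245e+00,  3.53657938e-01,  1.63415915e+00, -4.24505686e-05,
        1.15520460e+00, -2.38798820e-03]), 'qvel': array([ 0.00136892, -0.00021216, -0.0011949 ,  0.00013152, -0.0013242 ,
        0.00054379]), 'joint_efforts': array([ 2.84217240e-03, -6.05247688e+01, -3.42065227e+01,  2.76144719e-04,
        9.38552519e-03,  8.76724528e-06]), 'eef_pos': array([246.5340746 , 573.7852565 , 230.54486879]), 'tcp_rot': array([3.14155725e+00, 1.42912673e-03, 1.16500758e+00]), 'contact_force': array([-0.13498087,  0.46327763,  0.53748056]), 'wrist_torque': array([ 0.0164187 , -0.0224335 ,  0.00287958]), 'opening': 1.0015286947436486} 18.700000000000003
scene {'fx': 392.597432719638, 'fy': 392.597432719638, 'cx': 317.8729298218594, 'cy': 195.72344533302635, 'R': array([[ 0.82300989,  0.56782701,  0.01507315],
       [ 0.34148301, -0.47339244, -0.8119661 ],
       [-0.45392077,  0.67340336, -0.58350994]]), 't': array([-413.41071685,   -2.99855316, 1169.57860831])}
top {'fx': 467.58068605772115, 'fy': 467.58068605772115, 'cx': 328.58330876604214, 'cy': 191.39599042020163, 'R': array([[-0.01163835, -0.9999284 , -0.00278177],
       [-0.99817377,  0.01178275, -0.05924769],
       [ 0.05927622,  0.00208714, -0.99823944]]), 't': array([ 20.80515173, 507.59209149, 978.60319372])}
```

View pics/scene0.png

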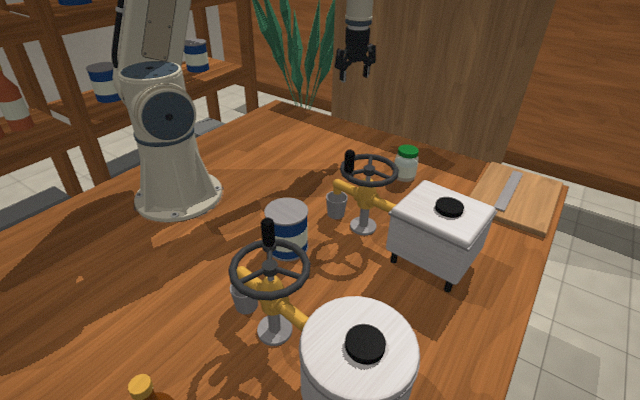

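View pics/top0.png

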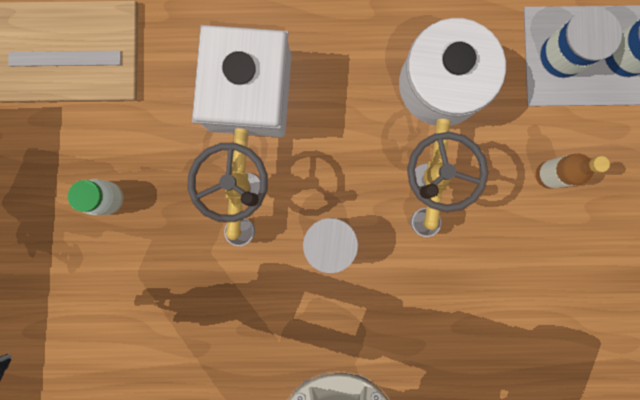

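The top view shows the square tank at upper left, with its wheel hub near (228,182) and knob near (250,199). The round tank's wheel is on the right, hub near (447,172). In the scene view the square valve is the far one, with its knob near (349,161). I'll enlarge both.

```bash
python3 - <<'E'
import cv2
a=cv2.imread("pics/top0.png")[130:260,170:300]; cv2.imwrite("pics/ct0.png",cv2.resize(a,None,fx=4.5,fy=4.5,interpolation=cv2.INTER_CUBIC))
a=cv2.imread("pics/scene0.png")[140:240,315:425]; cv2.imwrite("pics/cs0.png",cv2.resize(a,None,fx=5,fy=5,interpolation=cv2.INTER_CUBIC))
E
```

```text
(no output)
```

View pics/ct0.png

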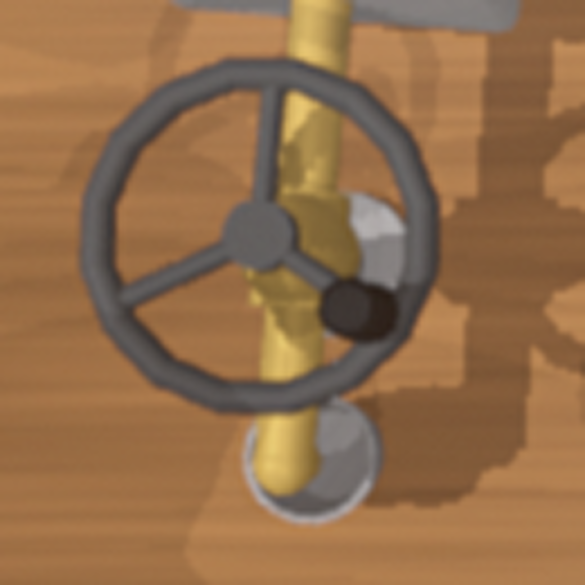

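View pics/cs0.png

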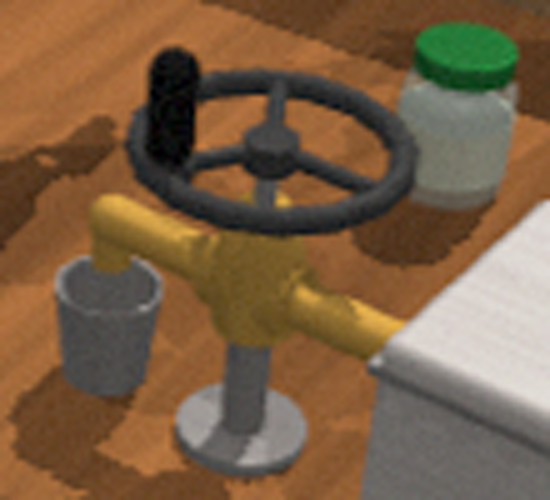

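```bash
cat > h.py <<'E'
import numpy as np, cv2
from rig import monitor, vision, r
C={n:vision.camera_params(n) for n in("scene","top")}
def P(n):
    c=C[n];K=np.array([[c["fx"],0,c["cx"]],[0,c["fy"],c["cy"]],[0,0,1]]);return K@np.c_[c["R"],c["t"]]
def tri(us,ut):
    X=cv2.triangulatePoints(P("scene"),P("top"),np.array(us,float).reshape(2,1),np.array(ut,float).reshape(2,1)).ravel();X=X[:3]/X[3]
    e=[np.round(proj(n,X)-u,1) for n,u in(("scene",us),("top",ut))];return X.round(1),e
def proj(n,X):
    p=P(n)@np.append(X,1);return p[:2]/p[2]
def ray(n,u,z):
    c=C[n];R=np.array(c["R"]);o=-R.T@c["t"];d=R.T@np.array([(u[0]-c["cx"])/c["fx"],(u[1]-c["cy"])/c["fy"],1]);return o+d*(z-o[2])/d[2]
def dep(n,u,d):
    c=C[n];z=d[int(round(u[1])),int(round(u[0]))];R=np.array(c["R"]);return R.T@(np.array([(u[0]-c["cx"])/c["fx"]*z,(u[1]-c["cy"])/c["fy"]*z,z])-c["t"])
E
python3 - <<'E'
from h import *
ds,dt=np.load("pics/scene0.npy"),np.load("pics/top0.npy")
hs,ht=(369.2,168),(227.3,182); ks,kt=(349.8,151.8),(246.9,197.5)
print("hub",tri(hs,ht),dep("scene",hs,ds),dep("top",ht,dt))
print("knobtop",tri(ks,kt),dep("top",kt,dt),dep("scene",(349.8,160),ds))
print("ray z243",ray("top",kt,243),ray("scene",ks,243))
# rim centre from depth: ellipse pts top view
# rim via depth points
R=np.array(C["top"]["R"]);v,u=np.mgrid[130:235,175:285];z=dt[130:235,175:285];c=C["top"]
X=np.stack([(u-c["cx"])/c["fx"]*z,(v-c["cy"])/c["fy"]*z,z],-1).reshape(-1,3);X=(X-c["t"])@R
m=(X[:,2]>170)&(X[:,2]<205);Y=X[m];print(m.sum(),np.median(Y[:,2]))
# tighten circle
A=Y[:,:2];rr=np.linalg.norm(A-dep("top",ht,dt)[:2],axis=1);B=A[(rr>50)&(rr<80)]
s=np.linalg.lstsq(np.c_[2*B,np.ones(len(B))],(B**2).sum(1),rcond=None)[0];print("rim c",s[:2],np.sqrt(s[2]+s[0]**2+s[1]**2))
K=X[X[:,2]>225];print("knob pts",len(K),K.mean(0),K[:,2].max())
print("spout end",[dep("top",(x/4.5+170,y/4.5+130),dt) for x,y in((288,440),(283,470),(315,150),(320,30))])
T=cv2.minAreaRect
v,u=np.mgrid[10:140,180:300];z=dt[10:140,180:300]
X=np.stack([(u-c["cx"])/c["fx"]*z,(v-c["cy"])/c["fy"]*z,z],-1).reshape(-1,3);X=(X-c["t"])@R
m=(X[:,2]>150)&(X[:,2]<175)&(X[:,0]>500);print("tank",cv2.minAreaRect(X[m][:,:2].astype(np.float32)))
E
```

```text
hub (array([516.9, 193.4, 184.1]), [array([-0.3,  0. ]), array([-0.1, -0.2])]) [519.29787632 189.74240783 186.92366317] [516.18985948 192.35743048 187.86790006]
knobtop (array([485.8, 148.6, 239.3]), [array([ 0.2, -0. ]), array([0.1, 0.2])]) [485.82058445 148.08161793 243.38720761] [491.5048935  140.14275688 223.34701462]
ray z243 [485.83930571 148.15022365 243.        ] [488.65431759 142.5254177  243.        ]
2339 187.36827386748962
rim c [516.12234897 192.16855028] 63.977382772247175
knob pts 215 [477.26457021 119.81842449 397.73071999] 1007.0118327785191
spout end [array([434.57573083, 196.13223102, 111.75409603]), array([421.89676941, 198.34725759, 111.2826343 ]), array([558.2883271 , 184.73480457, 111.12778913]), array([609.73734026, 182.17144465, 113.19885962])]
tank ((716.2711181640625, 177.02967834472656), (164.9518585205078, 185.27906799316406), 85.17182159423828)
```

```bash
cat >> h.py <<'E'
YAW=1.165
def tool(d,yaw=YAW):
    c,s=np.cos(yaw),np.sin(yaw);return np.array([c*d[0]+s*d[1], s*d[0]-c*d[1], -d[2]])
HUB=np.array([516.4,192.3]);AX=np.radians(-4.85)
E
python3 -c "
from h import *
print(tool([486-246.7,148.2-574.2,295-231.3]))"
```

```text
[-296.94002751  388.02977987  -63.7       ]
```

```bash
python3 -m inch '[{"dp":[-5,8,-32],"angular":[0,0,0],"fingers":0},{"dp":[-25,33,-64],"angular":[0,0,0],"fingers":0},{"dp":[-50,66,-64],"angular":[0,0,0],"fingers":0},{"dp":[-75,98,-64],"angular":[0,0,0],"fingers":0},{"dp":[-100,131,-64],"angular":[0,0,0],"fingers":0},{"dp":[-125,164,-64],"angular":[0,0,0],"fingers":0},{"dp":[-150,196,-64],"angular":[0,0,0],"fingers":0},{"dp":[-175,229,-64],"angular":[0,0,0],"fingers":0},{"dp":[-200,262,-64],"angular":[0,0,0],"fingers":0},{"dp":[-224,294,-64],"angular":[0,0,0],"fingers":0},{"dp":[-248,325,-64],"angular":[0,0,0],"fingers":0},{"dp":[-272,356,-64],"angular":[0,0,0],"fingers":0}]' 40; python3 -m inch '[{"dp":[-15,20,0],"angular":[0,0,0],"fingers":0},{"dp":[-25,32,0],"angular":[0,0,0],"fingers":0},{"dp":[-25,32,0],"angular":[0,0,0],"fingers":0},{"dp":[-25,32,0],"angular":[0,0,0],"fingers":0}]'
python3 - <<'E'
from h import *
for n in("scene","top"):
    p,d=vision.grab_frame(n); np.save(f"pics/{n}1.npy",d)
    a=p[90:250,290:450] if n=="scene" else p[130:260,170:300]
    cv2.imwrite(f"pics/c{n}1.png",cv2.resize(a,None,fx=3.5,fy=3.5,interpolation=cv2.INTER_CUBIC))
s=monitor.sense();print(s["eef_pos"],s["tcp_rot"],s["contact_force"],s["clock"],s["qpos"])
E
```

```text
clock: 1.1
eef_pos: [466.8, 181.8, 295.2]
tcp_rot: [-3.141, 0.0, 1.165]
contact_force: [0.2, 0.3, -0.1]
opening: 0.998
clock: 1.43
eef_pos: [485.9, 147.7, 295.0]
tcp_rot: [-3.141, 0.0, 1.163]
contact_force: [0.3, 0.8, -0.4]
opening: 0.999
[485.43489379 148.82464679 295.06617753] [-3.14087253e+00  5.38898936e-05  1.16520180e+00] [ 0.68657906 -0.04511031  0.15430952] 1.5333 [ 2.94243002e-01  1.09197443e-01  1.80374209e+00  4.48511316e-04
  1.22923872e+00 -8.71109137e-01]
```

View pics/cscene1.png

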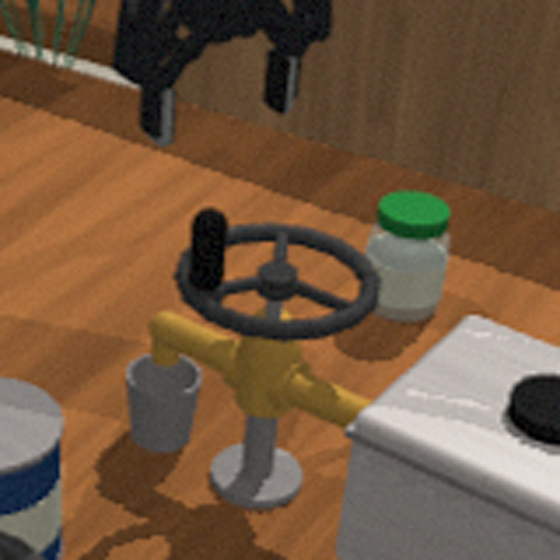

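View pics/ctop1.png

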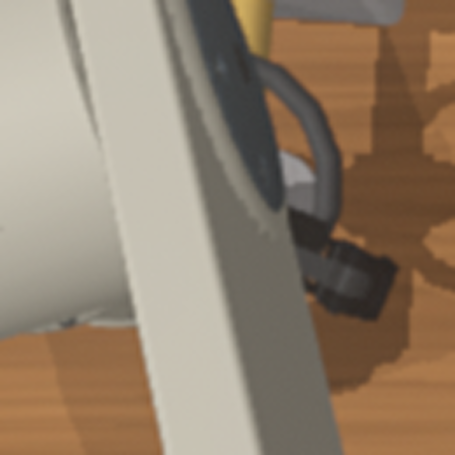

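The scene crop shows the open fingertips at crop (157,130) and (282,100), with the knob below, its top at (208,215). Nothing has moved. In the top view the arm hides the wheel. I'll check the plumb alignment by projection.

```bash
python3 -c "
from h import *
for z in(308,243): print(z,proj('scene',[485.4,148.8,z]), proj('top',[485.4,148.8,z]))
print('seen tips',290+219/3.5,90+115/3.5,'knob top',290+208/3.5,90+214/3.5)
for xy in((157,130),(282,100)):print(ray('scene',(290+xy[0]/3.5,90+xy[1]/3.5),308))
print(proj('scene',[485.4,148.8,188]))
"
```

```text
308 [351.8245294  124.50599684] [238.77688276 195.79217025]
243 [349.98201171 150.31048644] [246.50342294 197.77285635]
seen tips 352.57142857142856 122.85714285714286 knob top 349.42857142857144 151.14285714285714
[462.21387175 115.29238728 308.        ]
[504.0939638  201.17549934 308.        ]
[348.53912428 170.5181477 ]
```

The knob and the tips line up to about 2 mm. I'll descend 91 mm to TCP z≈204, so the grasp point is at about 223, and then close.

```bash
python3 -m inch '[{"dp":[0,0,20],"angular":[0,0,0],"fingers":0},{"dp":[0,0,40],"angular":[0,0,0],"fingers":0},{"dp":[0,0,60],"angular":[0,0,0],"fingers":0},{"dp":[0,0,75],"angular":[0,0,0],"fingers":0},{"dp":[0,0,86],"angular":[0,0,0],"fingers":0},{"dp":[0,0,91],"angular":[0,0,0],"fingers":0},{"dp":[0,0,91],"angular":[0,0,0],"fingers":0}]' 40 && python3 -m inch '[{"dp":[0,0,0],"angular":[0,0,0],"fingers":100},{"dp":[0,0,0],"angular":[0,0,0],"fingers":150},{"dp":[0,0,0],"angular":[0,0,0],"fingers":255},{"dp":[0,0,0],"angular":[0,0,0],"fingers":255},{"dp":[0,0,0],"angular":[0,0,0],"fingers":255},{"dp":[0,0,0],"angular":[0,0,0],"fingers":255},{"dp":[0,0,0],"angular":[0,0,0],"fingers":255},{"dp":[0,0,0],"angular":[0,0,0],"fingers":255}]' 40
python3 - <<'E'
from h import *
for n in("scene",):
    p,d=vision.grab_frame(n)
    a=p[90:250,290:450]
    cv2.imwrite(f"pics/c{n}2.png",cv2.resize(a,None,fx=3.5,fy=3.5,interpolation=cv2.INTER_CUBIC))
s=monitor.sense();print(s["eef_pos"],s["tcp_rot"],s["contact_force"],s["clock"],s["opening"])
E
```

```text
clock: 2.12
eef_pos: [485.2, 148.7, 203.4]
tcp_rot: [-3.14, 0.001, 1.166]
contact_force: [0.0, 0.6, -0.1]
opening: 0.999
clock: 2.78
eef_pos: [485.8, 147.5, 205.0]
tcp_rot: [3.141, 0.001, 1.165]
contact_force: [-3.6, -4.5, 7.7]
opening: 0.269
[485.78745981 147.52916437 205.00713863] [3.14137475e+00 1.04221322e-03 1.16501052e+00] [-3.03100197 -4.20362848  7.60085279] 2.8333 0.2666271764448912
```

View pics/cscene2.png

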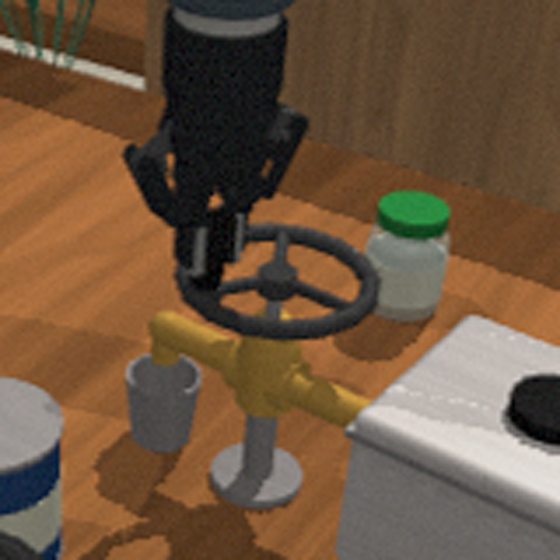

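Gripped: opening 0.27 is about 23 mm, against the 24 mm knob. Hub is at (516.4,192.3) and the axis yaw −4.85°, so the knob now stands about 660° short of the stop, or −11.5 rad, which is within the stated range. Next I work out the rows.

```bash
cat >> h.py <<'E'
def rows(cmd,a0,step,n,R=54.5):
    out=[]
    for i in range(1,n+1):
        t=np.radians(a0+step*i);X=HUB+R*np.array([np.cos(t),np.sin(t)])
        out.append([float(x) for x in np.round(tool([*(X-cmd),0])[:2]*2)/2])
    print(out,"end ang",a0+step*n,"endcmd",cmd+inv(out[-1]))
def inv(d,yaw=YAW):
    c,s=np.cos(yaw),np.sin(yaw);return np.array([c*d[0]+s*d[1],s*d[0]-c*d[1]])
E
python3 -c "
from h import *
c=np.array([246.72,574.245])+inv([-297,388]);print(c)
rows(c,235.5,6,12)"
```

```text
[485.96896443 148.20165359]
[[-1.5, 5.5], [-2.0, 11.5], [-1.5, 17.0], [-0.5, 22.5], [1.0, 28.0], [3.0, 33.5], [5.5, 38.5], [9.0, 43.0], [12.5, 47.5], [16.5, 51.5], [21.0, 55.0], [26.0, 58.0]] end ang 307.5 endcmd [549.52220211 149.19461899]
```

```bash
python3 -m inch '[{"dp":[-1.5,5.5,0],"angular":[0,0,0],"fingers":255},{"dp":[-2,11.5,0],"angular":[0,0,0],"fingers":255},{"dp":[-1.5,17,0],"angular":[0,0,0],"fingers":255},{"dp":[-0.5,22.5,0],"angular":[0,0,0],"fingers":255},{"dp":[1,28,0],"angular":[0,0,0],"fingers":255},{"dp":[3,33.5,0],"angular":[0,0,0],"fingers":255},{"dp":[5.5,38.5,0],"angular":[0,0,0],"fingers":255},{"dp":[9,43,0],"angular":[0,0,0],"fingers":255},{"dp":[12.5,47.5,0],"angular":[0,0,0],"fingers":255},{"dp":[16.5,51.5,0],"angular":[0,0,0],"fingers":255},{"dp":[21,55,0],"angular":[0,0,0],"fingers":255},{"dp":[26,58,0],"angular":[0,0,0],"fingers":255}]'
python3 - <<'E'
from h import *
c=np.array([549.5,149.2])
for k in range(4):
    rows(c,307.5+72*k,6,12)
    t=np.radians(307.5+72*(k+1));c=HUB+54.5*np.array([np.cos(t),np.sin(t)])
E
```

```text
clock: 3.83
eef_pos: [550.4, 148.0, 205.1]
tcp_rot: [3.14, 0.001, 1.165]
contact_force: [-0.4, -7.0, 4.4]
opening: 0.266
[[5.0, 2.5], [10.5, 4.5], [16.0, 6.0], [21.5, 7.0], [27.0, 7.0], [33.0, 6.5], [38.5, 5.5], [44.0, 4.0], [49.5, 2.0], [54.5, -0.5], [59.0, -4.0], [63.5, -7.5]] end ang 379.5 endcmd [567.67574683 210.50368853]
[[4.0, -4.0], [7.5, -8.5], [10.5, -13.5], [13.0, -18.5], [15.0, -24.0], [16.5, -29.5], [17.5, -35.0], [17.5, -40.5], [17.0, -46.5], [16.0, -52.0], [14.5, -57.5], [12.5, -63.0]] end ang 451.5 endcmd [514.82467773 246.84661215]
[[-2.5, -5.0], [-6.0, -10.0], [-9.5, -14.0], [-13.5, -18.0], [-18.0, -21.5], [-23.0, -24.5], [-28.0, -27.5], [-33.5, -29.0], [-39.0, -30.5], [-44.5, -31.5], [-50.0, -31.5], [-56.0, -31.5]] end ang 523.5 endcmd [463.92549336 207.76381933]
[[-5.5, 1.0], [-11.0, 2.5], [-16.5, 4.5], [-21.5, 7.5], [-26.0, 10.5], [-30.5, 14.0], [-34.5, 18.0], [-38.0, 22.5], [-41.0, 27.5], [-43.5, 32.5], [-45.5, 38.0], [-47.0, 43.5]] end ang 595.5 endcmd [485.55834172 147.42413585]
```

```bash
python3 -m inch '[{"dp":[5,2.5,0],"angular":[0,0,0],"fingers":255},{"dp":[10.5,4.5,0],"angular":[0,0,0],"fingers":255},{"dp":[16,6,0],"angular":[0,0,0],"fingers":255},{"dp":[21.5,7,0],"angular":[0,0,0],"fingers":255},{"dp":[27,7,0],"angular":[0,0,0],"fingers":255},{"dp":[33,6.5,0],"angular":[0,0,0],"fingers":255},{"dp":[38.5,5.5,0],"angular":[0,0,0],"fingers":255},{"dp":[44,4,0],"angular":[0,0,0],"fingers":255},{"dp":[49.5,2,0],"angular":[0,0,0],"fingers":255},{"dp":[54.5,-0.5,0],"angular":[0,0,0],"fingers":255},{"dp":[59,-4,0],"angular":[0,0,0],"fingers":255},{"dp":[63.5,-7.5,0],"angular":[0,0,0],"fingers":255}]'
python3 -m inch '[{"dp":[4,-4,0],"angular":[0,0,0],"fingers":255},{"dp":[7.5,-8.5,0],"angular":[0,0,0],"fingers":255},{"dp":[10.5,-13.5,0],"angular":[0,0,0],"fingers":255},{"dp":[13,-18.5,0],"angular":[0,0,0],"fingers":255},{"dp":[15,-24,0],"angular":[0,0,0],"fingers":255},{"dp":[16.5,-29.5,0],"angular":[0,0,0],"fingers":255},{"dp":[17.5,-35,0],"angular":[0,0,0],"fingers":255},{"dp":[17.5,-40.5,0],"angular":[0,0,0],"fingers":255},{"dp":[17,-46.5,0],"angular":[0,0,0],"fingers":255},{"dp":[16,-52,0],"angular":[0,0,0],"fingers":255},{"dp":[14.5,-57.5,0],"angular":[0,0,0],"fingers":255},{"dp":[12.5,-63,0],"angular":[0,0,0],"fingers":255}]'
```

```text
clock: 4.83
eef_pos: [569.5, 210.6, 205.1]
tcp_rot: [3.138, -0.002, 1.165]
contact_force: [4.3, -1.7, 1.8]
opening: 0.268
clock: 5.83
eef_pos: [514.8, 247.1, 205.0]
tcp_rot: [3.14, -0.001, 1.165]
contact_force: [3.1, -3.0, 5.9]
opening: 0.267
```

```bash
python3 -m inch '[{"dp":[-2.5,-5,0],"angular":[0,0,0],"fingers":255},{"dp":[-6,-10,0],"angular":[0,0,0],"fingers":255},{"dp":[-9.5,-14,0],"angular":[0,0,0],"fingers":255},{"dp":[-13.5,-18,0],"angular":[0,0,0],"fingers":255},{"dp":[-18,-21.5,0],"angular":[0,0,0],"fingers":255},{"dp":[-23,-24.5,0],"angular":[0,0,0],"fingers":255},{"dp":[-28,-27.5,0],"angular":[0,0,0],"fingers":255},{"dp":[-33.5,-29,0],"angular":[0,0,0],"fingers":255},{"dp":[-39,-30.5,0],"angular":[0,0,0],"fingers":255},{"dp":[-44.5,-31.5,0],"angular":[0,0,0],"fingers":255},{"dp":[-50,-31.5,0],"angular":[0,0,0],"fingers":255},{"dp":[-56,-31.5,0],"angular":[0,0,0],"fingers":255}]'
python3 -m inch '[{"dp":[-5.5,1,0],"angular":[0,0,0],"fingers":255},{"dp":[-11,2.5,0],"angular":[0,0,0],"fingers":255},{"dp":[-16.5,4.5,0],"angular":[0,0,0],"fingers":255},{"dp":[-21.5,7.5,0],"angular":[0,0,0],"fingers":255},{"dp":[-26,10.5,0],"angular":[0,0,0],"fingers":255},{"dp":[-30.5,14,0],"angular":[0,0,0],"fingers":255},{"dp":[-34.5,18,0],"angular":[0,0,0],"fingers":255},{"dp":[-38,22.5,0],"angular":[0,0,0],"fingers":255},{"dp":[-41,27.5,0],"angular":[0,0,0],"fingers":255},{"dp":[-43.5,32.5,0],"angular":[0,0,0],"fingers":255},{"dp":[-45.5,38,0],"angular":[0,0,0],"fingers":255},{"dp":[-47,43.5,0],"angular":[0,0,0],"fingers":255}]'
python3 - <<'E'
from h import *
p,d=vision.grab_frame("scene")
cv2.imwrite("pics/s3.png",cv2.resize(p[60:260,270:470],None,fx=3,fy=3,interpolation=cv2.INTER_CUBIC))
s=monitor.sense();print(s["eef_pos"],s["contact_force"],s["clock"],s["qpos"])
c=np.array([485.56,147.42]);rows(c,235.5,6,12)
E
```

```text
clock: 6.83
eef_pos: [464.9, 208.2, 205.1]
tcp_rot: [3.139, -0.003, 1.165]
contact_force: [8.9, 1.3, 0.9]
opening: 0.275
clock: 7.83
eef_pos: [484.7, 148.1, 205.0]
tcp_rot: [-3.14, -0.001, 1.165]
contact_force: [-1.3, 3.8, 9.3]
opening: 0.267
[485.40745346 147.6165278  204.99914727] [0.30451917 1.82117647 8.81201189] 7.8833 [ 2.91594687e-01  1.99282223e-01  1.90858347e+00  1.15567371e-03
  1.03340449e+00 -8.73715606e-01]
[[-1.0, 5.5], [-1.0, 11.5], [-0.5, 17.0], [0.5, 22.5], [2.0, 28.0], [4.0, 33.5], [6.5, 38.5], [9.5, 43.0], [13.5, 47.5], [17.5, 51.5], [22.0, 55.0], [27.0, 58.0]] end ang 307.5 endcmd [549.50798822 149.33175374]
```

View pics/s3.png

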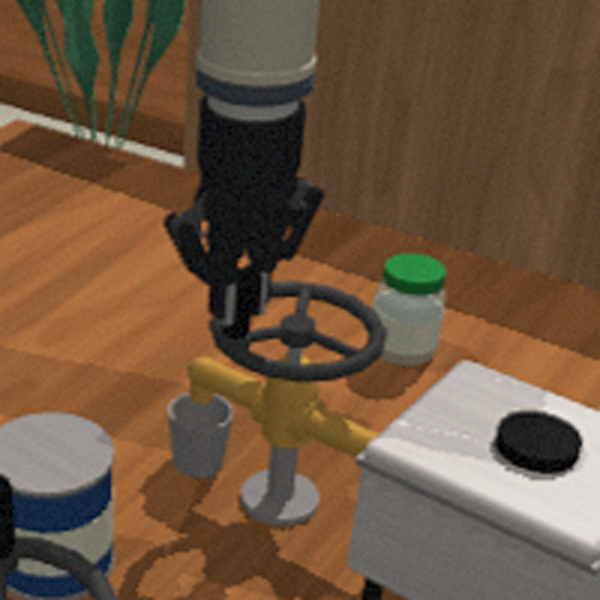

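After one full turn the knob is still held, at crop (235,310), and the wheel looks the same with the knob spoke back at its start angle. Passing the spout side met no stop, as expected. About 300° to go.

```bash
python3 -m inch '[{"dp":[-1,5.5,0],"angular":[0,0,0],"fingers":255},{"dp":[-1,11.5,0],"angular":[0,0,0],"fingers":255},{"dp":[-0.5,17,0],"angular":[0,0,0],"fingers":255},{"dp":[0.5,22.5,0],"angular":[0,0,0],"fingers":255},{"dp":[2,28,0],"angular":[0,0,0],"fingers":255},{"dp":[4,33.5,0],"angular":[0,0,0],"fingers":255},{"dp":[6.5,38.5,0],"angular":[0,0,0],"fingers":255},{"dp":[9.5,43,0],"angular":[0,0,0],"fingers":255},{"dp":[13.5,47.5,0],"angular":[0,0,0],"fingers":255},{"dp":[17.5,51.5,0],"angular":[0,0,0],"fingers":255},{"dp":[22,55,0],"angular":[0,0,0],"fingers":255},{"dp":[27,58,0],"angular":[0,0,0],"fingers":255}]'
python3 -m inch '[{"dp":[5,2.5,0],"angular":[0,0,0],"fingers":255},{"dp":[10.5,4.5,0],"angular":[0,0,0],"fingers":255},{"dp":[16,6,0],"angular":[0,0,0],"fingers":255},{"dp":[21.5,7,0],"angular":[0,0,0],"fingers":255},{"dp":[27,7,0],"angular":[0,0,0],"fingers":255},{"dp":[33,6.5,0],"angular":[0,0,0],"fingers":255},{"dp":[38.5,5.5,0],"angular":[0,0,0],"fingers":255},{"dp":[44,4,0],"angular":[0,0,0],"fingers":255},{"dp":[49.5,2,0],"angular":[0,0,0],"fingers":255},{"dp":[54.5,-0.5,0],"angular":[0,0,0],"fingers":255},{"dp":[59,-4,0],"angular":[0,0,0],"fingers":255},{"dp":[63.5,-7.5,0],"angular":[0,0,0],"fingers":255}]'
python3 -m inch '[{"dp":[4,-4,0],"angular":[0,0,0],"fingers":255},{"dp":[7.5,-8.5,0],"angular":[0,0,0],"fingers":255},{"dp":[10.5,-13.5,0],"angular":[0,0,0],"fingers":255},{"dp":[13,-18.5,0],"angular":[0,0,0],"fingers":255},{"dp":[15,-24,0],"angular":[0,0,0],"fingers":255},{"dp":[16.5,-29.5,0],"angular":[0,0,0],"fingers":255},{"dp":[17.5,-35,0],"angular":[0,0,0],"fingers":255},{"dp":[17.5,-40.5,0],"angular":[0,0,0],"fingers":255},{"dp":[17,-46.5,0],"angular":[0,0,0],"fingers":255},{"dp":[16,-52,0],"angular":[0,0,0],"fingers":255},{"dp":[14.5,-57.5,0],"angular":[0,0,0],"fingers":255},{"dp":[12.5,-63,0],"angular":[0,0,0],"fingers":255}]'
python3 - <<'E'
from h import *
c=np.array([549.508,149.332])
c=c+inv([63.5,-7.5])+inv([12.5,-63]);print(c)
rows(c,91.5,6,9)
E
```

```text
clock: 8.88
eef_pos: [549.4, 147.5, 205.1]
tcp_rot: [3.139, 0.003, 1.165]
contact_force: [4.2, -11.2, 8.2]
opening: 0.265
clock: 9.88
eef_pos: [569.2, 211.1, 205.2]
tcp_rot: [3.138, -0.003, 1.165]
contact_force: [8.4, -0.4, 3.0]
opening: 0.268
clock: 10.88
eef_pos: [514.3, 247.2, 205.1]
tcp_rot: [3.14, -0.001, 1.165]
contact_force: [4.0, -3.5, 7.0]
opening: 0.269
[514.7344633  246.98982685]
[[-3.0, -4.5], [-6.0, -9.5], [-9.5, -14.0], [-13.5, -18.0], [-18.0, -21.5], [-23.0, -24.5], [-28.0, -27.0], [-33.5, -29.0], [-39.0, -30.5]] end ang 145.5 endcmd [471.31614788 223.19697317]
```

```bash
python3 -m inch '[{"dp":[-3,-4.5,0],"angular":[0,0,0],"fingers":255},{"dp":[-6,-9.5,0],"angular":[0,0,0],"fingers":255},{"dp":[-9.5,-14,0],"angular":[0,0,0],"fingers":255},{"dp":[-13.5,-18,0],"angular":[0,0,0],"fingers":255},{"dp":[-18,-21.5,0],"angular":[0,0,0],"fingers":255},{"dp":[-23,-24.5,0],"angular":[0,0,0],"fingers":255},{"dp":[-28,-27,0],"angular":[0,0,0],"fingers":255},{"dp":[-33.5,-29,0],"angular":[0,0,0],"fingers":255},{"dp":[-39,-30.5,0],"angular":[0,0,0],"fingers":255}]'
python3 - <<'E'
from h import *
c=np.array([471.316,223.197])
rows(c,145.5,3,8)
E
```

```text
clock: 11.63
eef_pos: [472.0, 223.1, 205.1]
tcp_rot: [3.138, -0.002, 1.165]
contact_force: [9.4, -2.7, 3.0]
opening: 0.272
[[-3.0, -0.5], [-5.5, -0.5], [-8.5, -1.0], [-11.5, -1.0], [-14.0, -1.0], [-17.0, -0.5], [-20.0, -0.0], [-22.5, 0.5]] end ang 169.5 endcmd [462.89350699 202.32688712]
```

```bash
python3 -m inch '[{"dp":[-3,-0.5,0],"angular":[0,0,0],"fingers":255},{"dp":[-5.5,-0.5,0],"angular":[0,0,0],"fingers":255},{"dp":[-8.5,-1,0],"angular":[0,0,0],"fingers":255},{"dp":[-11.5,-1,0],"angular":[0,0,0],"fingers":255},{"dp":[-14,-1,0],"angular":[0,0,0],"fingers":255},{"dp":[-17,-0.5,0],"angular":[0,0,0],"fingers":255},{"dp":[-20,0,0],"angular":[0,0,0],"fingers":255},{"dp":[-22.5,0.5,0],"angular":[0,0,0],"fingers":255},{"dp":[-22.5,0.5,0],"angular":[0,0,0],"fingers":255}]'
python3 - <<'E'
from h import *
c=np.array([462.8935,202.327])
rows(c,169.5,1.5,8)
E
```

```text
clock: 12.38
eef_pos: [463.6, 202.5, 205.1]
tcp_rot: [3.139, -0.002, 1.165]
contact_force: [7.0, -0.5, 4.6]
opening: 0.27
[[-1.5, 0.5], [-3.0, 0.5], [-4.5, 1.0], [-5.5, 1.5], [-7.0, 2.0], [-8.5, 2.5], [-9.5, 3.0], [-11.0, 3.5]] end ang 181.5 endcmd [461.76700323 190.83870139]
```

```bash
python3 -m inch '[{"dp":[-1.5,0.5,0],"angular":[0,0,0],"fingers":255},{"dp":[-3,0.5,0],"angular":[0,0,0],"fingers":255},{"dp":[-4.5,1,0],"angular":[0,0,0],"fingers":255},{"dp":[-5.5,1.5,0],"angular":[0,0,0],"fingers":255},{"dp":[-5.5,1.5,0],"angular":[0,0,0],"fingers":255}]'
python3 -m inch '[{"dp":[-1.5,0.5,0],"angular":[0,0,0],"fingers":255},{"dp":[-3,1,0],"angular":[0,0,0],"fingers":255},{"dp":[-3,1,0],"angular":[0,0,0],"fingers":255}]'
```

```text
clock: 12.8
eef_pos: [462.8, 197.3, 205.1]
tcp_rot: [3.139, -0.003, 1.165]
contact_force: [6.9, 1.3, 3.0]
opening: 0.273
clock: 13.05
eef_pos: [462.8, 196.3, 205.1]
tcp_rot: [3.14, -0.007, 1.164]
contact_force: [5.4, 13.2, -0.5]
opening: 0.268
```

Force jumped from 1 to 13 N, right at the predicted stop (knob y≈197). I'll press slightly more to confirm.

```bash
python3 -m inch '[{"dp":[-1,0.5,0],"angular":[0,0,0],"fingers":255},{"dp":[-2,1,0],"angular":[0,0,0],"fingers":255},{"dp":[-2,1,0],"angular":[0,0,0],"fingers":255}]'
python3 - <<'E'
from h import *
c=np.array([462.8935,202.327])+inv([-5.5,1.5])+inv([-3,1])+inv([-2,1]);print(c)
s=monitor.sense();print(s["eef_pos"],s["contact_force"])
# angle at stop from measured
e=s["eef_pos"][:2]-HUB;print(np.degrees(np.arctan2(e[1],e[0])),np.hypot(*e))
rows(c,175.15,-6,12)
E
```

```text
clock: 13.3
eef_pos: [462.8, 196.0, 205.2]
tcp_rot: [-3.141, -0.01, 1.163]
contact_force: [5.0, 24.6, -2.3]
opening: 0.265
[461.9643785  191.29809556]
[462.83774568 196.04957688 205.17783139] [ 5.01380605 24.55210838 -2.3018267 ]
175.995593848688 53.69333678319966
[[10.5, -3.5], [16.5, -4.5], [22.0, -5.0], [27.5, -4.5], [33.5, -4.0], [39.0, -2.5], [44.0, -0.5], [49.5, 2.0], [54.0, 5.5], [58.5, 9.0], [62.5, 13.0], [66.5, 17.5]] end ang 103.15 endcmd [504.29408541 245.48938557]
```

```bash
python3 -c "
from h import *
B=np.array([(550.4,148),(549.4,147.5),(569.5,210.6),(569.2,211.1),(514.8,247.1),(514.3,247.2),(464.9,208.2),(485.4,147.6),(485.8,147.5),(472,223.1),(463.6,202.5),(462.8,197.3)])
s=np.linalg.lstsq(np.c_[2*B,np.ones(len(B))],(B**2).sum(1),rcond=None)[0];print(s[:2],np.sqrt(s[2]+s[0]**2+s[1]**2))
import h
h.HUB=s[:2];e=np.array([462.8,196.4])-s[:2];a=np.degrees(np.arctan2(e[1],e[0]));print(a)
c=np.array([461.964,191.298]);rows(c,a,-6,12);
c=c+inv([66.5,17.5]);rows(c,a-72,-3,6)"
```

```text
[517.58559342 192.26220669] 54.996538733942295
175.68082000786302
[[10.5, -2.5], [16.5, -3.5], [22.0, -4.0], [27.5, -3.5], [33.5, -3.0], [39.0, -1.5], [44.0, 0.5], [49.5, 3.0], [54.0, 6.0], [58.5, 9.5], [62.5, 13.5], [66.5, 18.0]] end ang 103.68082000786302 endcmd [504.75310108 245.29191474]
[[1.5, 3.0], [3.0, 5.0], [4.5, 7.5], [6.0, 10.5], [7.0, 13.0], [8.0, 15.5]] end ang 85.68082000786302 endcmd [521.69293048 246.72096333]
```

The circle fit gives radius 55.0 mm, which matches. The stop is confirmed at 175.7°: no further travel, and the force rose to 25 N. Now I turn back 90°.

```bash
python3 -m inch '[{"dp":[10.5,-2.5,0],"angular":[0,0,0],"fingers":255},{"dp":[16.5,-3.5,0],"angular":[0,0,0],"fingers":255},{"dp":[22,-4,0],"angular":[0,0,0],"fingers":255},{"dp":[27.5,-3.5,0],"angular":[0,0,0],"fingers":255},{"dp":[33.5,-3,0],"angular":[0,0,0],"fingers":255},{"dp":[39,-1.5,0],"angular":[0,0,0],"fingers":255},{"dp":[44,0.5,0],"angular":[0,0,0],"fingers":255},{"dp":[49.5,3,0],"angular":[0,0,0],"fingers":255},{"dp":[54,6,0],"angular":[0,0,0],"fingers":255},{"dp":[58.5,9.5,0],"angular":[0,0,0],"fingers":255},{"dp":[62.5,13.5,0],"angular":[0,0,0],"fingers":255},{"dp":[66.5,18,0],"angular":[0,0,0],"fingers":255}]'
python3 -m inch '[{"dp":[1.5,2.5,0],"angular":[0,0,0],"fingers":255},{"dp":[3,4.5,0],"angular":[0,0,0],"fingers":255},{"dp":[4.5,7,0],"angular":[0,0,0],"fingers":255},{"dp":[6,10,0],"angular":[0,0,0],"fingers":255},{"dp":[7,12.5,0],"angular":[0,0,0],"fingers":255},{"dp":[8,15,0],"angular":[0,0,0],"fingers":255},{"dp":[8,15,0],"angular":[0,0,0],"fingers":255},{"dp":[8,15,0],"angular":[0,0,0],"fingers":255}]'
```

```text
clock: 14.3
eef_pos: [503.3, 245.3, 205.0]
tcp_rot: [-3.14, 0.001, 1.165]
contact_force: [-2.6, -2.9, 11.9]
opening: 0.269
clock: 14.97
eef_pos: [520.7, 247.1, 205.1]
tcp_rot: [-3.141, -0.0, 1.165]
contact_force: [-0.5, -0.2, 9.0]
opening: 0.27
```

Back about 89°. Now I release and withdraw upward.

```bash
python3 -m inch '[{"dp":[0.5,1,0],"angular":[0,0,0],"fingers":255},{"dp":[0.5,1,0],"angular":[0,0,0],"fingers":180},{"dp":[0.5,1,0],"angular":[0,0,0],"fingers":120},{"dp":[0.5,1,0],"angular":[0,0,0],"fingers":60},{"dp":[0.5,1,0],"angular":[0,0,0],"fingers":0},{"dp":[0.5,1,0],"angular":[0,0,0],"fingers":0},{"dp":[0.5,1,0],"angular":[0,0,0],"fingers":0},{"dp":[0.5,1,0],"angular":[0,0,0],"fingers":0}]'
python3 -m inch '[{"dp":[0,0,-10],"angular":[0,0,0],"fingers":0},{"dp":[0,0,-25],"angular":[0,0,0],"fingers":0},{"dp":[0,0,-45],"angular":[0,0,0],"fingers":0},{"dp":[0,0,-70],"angular":[0,0,0],"fingers":0},{"dp":[0,0,-95],"angular":[0,0,0],"fingers":0},{"dp":[0,0,-110],"angular":[0,0,0],"fingers":0},{"dp":[0,0,-115],"angular":[0,0,0],"fingers":0}]'
python3 -c "
from h import *
print(tool([-180,260,0]))"
```

```text
clock: 15.63
eef_pos: [522.2, 246.8, 204.1]
tcp_rot: [-3.141, 0.0, 1.165]
contact_force: [0.1, -0.0, 0.6]
opening: 1.0
clock: 16.22
eef_pos: [523.5, 247.4, 323.1]
tcp_rot: [3.138, -0.004, 1.165]
contact_force: [0.5, 0.1, -0.1]
opening: 1.0
[ 167.82987048 -268.01704157    0.        ]
```

Clear. I'll move aside to get an open view.

```bash
python3 -m inch '[{"dp":[17,-27,0],"angular":[0,0,0],"fingers":0},{"dp":[34,-54,0],"angular":[0,0,0],"fingers":0},{"dp":[51,-81,0],"angular":[0,0,0],"fingers":0},{"dp":[68,-108,0],"angular":[0,0,0],"fingers":0},{"dp":[85,-135,0],"angular":[0,0,0],"fingers":0},{"dp":[102,-162,0],"angular":[0,0,0],"fingers":0},{"dp":[119,-189,0],"angular":[0,0,0],"fingers":0},{"dp":[136,-216,0],"angular":[0,0,0],"fingers":0},{"dp":[152,-243,0],"angular":[0,0,0],"fingers":0},{"dp":[162,-260,0],"angular":[0,0,0],"fingers":0},{"dp":[168,-268,0],"angular":[0,0,0],"fingers":0},{"dp":[168,-268,0],"angular":[0,0,0],"fingers":0}]'
python3 - <<'E'
from h import *
p,d=vision.grab_frame("top");cv2.imwrite("pics/ct4.png",cv2.resize(p[110:260,150:310],None,fx=4,fy=4,interpolation=cv2.INTER_CUBIC));np.save("pics/top4.npy",d)
cv2.imwrite("pics/t4.png",p)
p,d=vision.grab_frame("scene");cv2.imwrite("pics/s4.png",p)
print(proj("top",[521.7,247.1,243]))
E
```

```text
clock: 17.22
eef_pos: [341.3, 508.2, 318.7]
tcp_rot: [-3.141, 0.001, 1.167]
contact_force: [0.1, 0.0, 0.2]
opening: 1.001
[186.61325359 176.38359792]
```

View pics/ct4.png

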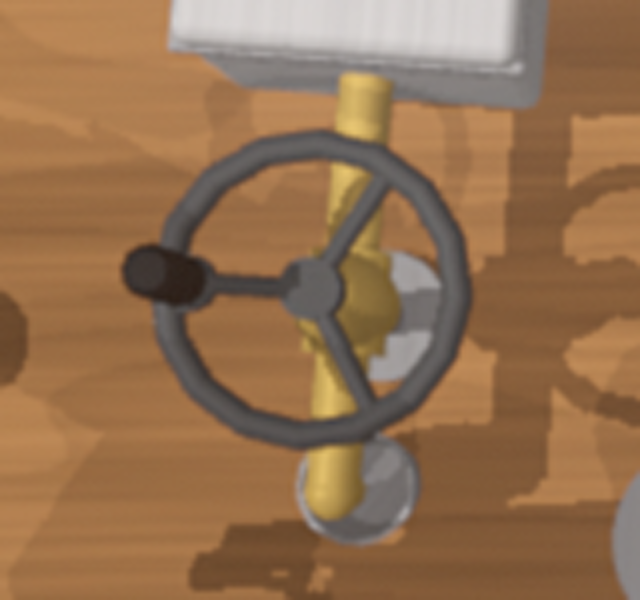

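View pics/s4.png

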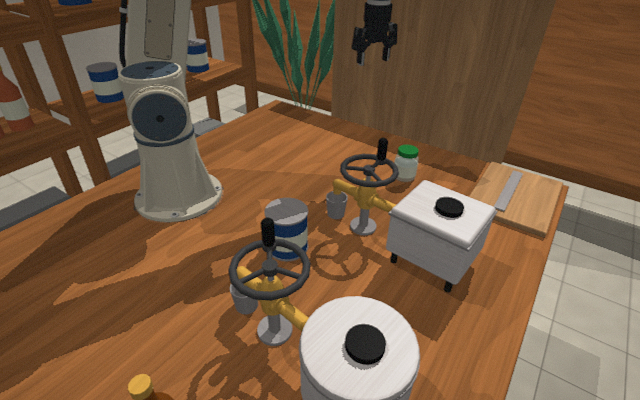

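View pics/t4.png

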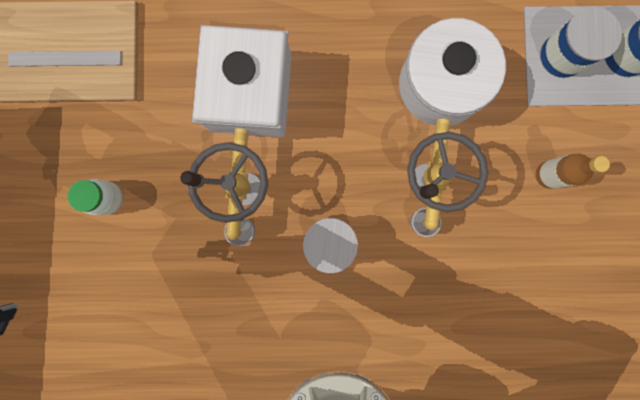

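The knob top is at about (187,177), against (186.6,176.4) predicted for a quarter turn back. The round valve looks as before, with its knob at (428,190), and nothing else has moved. Handing in.

```bash
python3 -c "
from rig import sign_off,monitor
s=monitor.sense();print(s['clock'],s['contact_force']);print(sign_off())"
```

```text
17.3167 [-0.33960837  0.39985767 -0.10343602]
the job is handed in; nothing more can be done
None
```

The square tank's valve is open and turned back a quarter turn from its stop. I released the knob and handed the job in at 17.3 s of the 56 s allowed.

- **Opening:** I held the knob from above and cranked it counterclockwise about 660° (1.83 turns). The stop came at a knob angle of about 175.7°, against 175.2° predicted from the images. There the force rose from 1 to 25 N with almost no further travel. A circle fitted to the knob's path gave a radius of 55.0 mm, as stated.
- **Turning back:** I then turned it clockwise about 89–90°. After release, the top camera shows the knob within about 1 pixel (roughly 1.5°) of the quarter-turn position.
- **Other checks:** The round tank's valve looks unchanged, nothing fell or shifted in the pictures, and the gripper was clear with no contact force. The highest wrist force I read was about 25 N.
- **Disagreement:** My first hub estimate from the images was about 1.2 mm off the fitted circle's centre. I used the fitted centre for the turn back.

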